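Fit the red sanding drum on the keyed spindle

TASK

In the guitar workshop, fit the drum with the red sanding sleeve onto the sander's upright spindle: turn it so that the two slots in its bore line up with the two yellow keys of the spindle, slide it down until it sits fully home on the black flange, and only then let go. Leave the green and the blue drum standing where they are.

Things in the scene. Friction and masses are not known exactly. Their poses are not given: they have to be found in the camera images.
- red_drum_center (a point): Centre of the drum to fit: upright, 50 mm diameter, 60 mm high, about 0.25 kg, red outside, aluminium inside, loose on the bench. z is its axis, up. Its through bore, seen from above, is 24 mm wide with two opposite slots 16 mm wide that reach 18.5 mm from the axis, along +x and -x here; a yellow mark on the rim at each. A half turn makes no difference.
- spindle_home (a point): On the fixed spindle's axis (z up), at the top of its 64 mm black flange, 15 mm above the bench: the drum's underside rests here. Steel core 16 mm thick, 52 mm tall from here, the tip tapered. Two yellow keys 8 mm wide reach 14.5 mm out along +x and -x here, tops 34 mm up. Fits with 4 mm play, within 15 degrees. Yellow marks on the flange in line. Below, a grey plate. Nothing here turns.
- green_drum_center (a point): Centre of a bystander: the same kind of drum with a green sleeve, 50 mm diameter, 60 mm high, loose on the bench. To be left alone.
- blue_drum_center (a point): Centre of a bystander: the same kind of drum with a blue sleeve, 50 mm diameter, 60 mm high, loose on the bench. To be left alone.
There are look-alikes about, which are no part of the job. There is more than one size of the part that bears red_drum_center; the job needs the larger.

How it is judged (in metres and radians):
On the way:
1. the red drum is brought down over the keys onto the flange (within 15 mm of fully home) while the fingers still hold it (horizontal distance between red_drum_center and spindle_home below 0.012 m and z of red_drum_center in the frame of spindle_home below 0.045 m and contact force between the fingers and red_drum above 0.5 N), for 0.1 s.
At the end, for the whole second after the job is handed in: The red drum sits on the spindle, upright within 7 degrees, its axis within 12 mm of the spindle's, its underside within 6 mm of the flange, its slots over the keys (within 23 degrees), at rest and released (horizontal distance between red_drum_center and spindle_home below 0.012 m and z of red_drum_center in the frame of spindle_home between 0.024 and 0.036 m and angle between the x axis of red_drum_center and the x axis of spindle_home, either way round below 0.4 rad and angle between red_drum_center's own z axis and vertical below 0.12 rad and linear speed of red_drum below 0.02 m/s); the robot touches nothing.
It fails at once if the green drum is moved more than 40 mm (distance of green_drum_center from where it was at the start of the episode above 0.04 m).
It fails at once if the blue drum is moved more than 40 mm (distance of blue_drum_center from where it was at the start of the episode above 0.04 m).
It also fails if it takes over 40 s, if anything falls off the work surface, if the arm or the gripper's body presses on something with over 40 N, if the wrist force passes 120 N, or if a joint passes its speed limit or range.

ROBOT

A 6-joint arm with a two-finger parallel gripper is mounted at the origin on the work surface. World frame = base frame: x ahead of the robot, y to its left, z up, the work surface at z = 0. Lengths are in mm, angles in degrees, forces in N, time in s.
With the tool pointing down it reaches from about 300 to 850 mm from the base axis. Payload 4.2 kg.
Tool frame: the origin (TCP) lies midway between the tips of the shut fingers; the grasp point (between the pads) lies env.grip_depth behind it (env.grip_depth is the distance from the TCP to the grasp point, in mm); z points along the fingers, y is the direction in which the jaws open and shut (so a half turn about z gives the same grasp; the last joint's range is limited). The gripper opens to 91 mm and grips with 3 to 60 N. Pads are 32 mm wide; open, the fingers measure 118 mm over their backs; the gripper's body (76 mm by 178 mm) begins 60 mm behind the grasp point.
Start: joints at [70.187, 18.312, 89.639, -0, 72.044, -1.146], TCP at [184.041, 544.768, 213.976] pointing down, gripper open.
Joint ranges: [-177.97, 177.97], [-48.28, 115.42], [12.27, 149.76], [-77.06, 257.06], [2.81, 150.46], [-146.56, 146.56]. Speed limits (degrees/s): [147.25, 147.25, 180, 180, 180, 180].

INTERFACE

Orientations are given as [roll, pitch, yaw] about the fixed x, y, z axes, in that order (R = Rz(yaw) Ry(pitch) Rx(roll)).
In Python, from workcell import env, cams, spotter gives the robot as it stands.
- The arm moves only by the tool apply_moves, never from a script. Its argument "plan" is a list of rows, each an object with "jaw": the closure, from 0 (fully open) to 1 (shut); "delta_pos": the shift along the tool's x, y, z in mm, a list of three; "spin": the turn about the tool's z in rad. In form: [{"jaw": jaw, "delta_pos": [dx, dy, dz], "spin": spin}, ...]. A call has exactly 8 rows; each row is the pose to reach, as a shift and turn from the pose measured when the call began, along the tool's axes at that moment; what a row does not reach only later rows make up. A row lasts 1/8 s, in which the tool goes at most 62.5 mm and 10.7 degrees, less where a joint would pass 70% of its speed; a pose out of reach is approached as far as the arm can. A call with a gripper value outside its range is refused whole. The fingers move at their own pace and stop on an object; "squeeze" is the grip in N (left out, the last holds). Time passes only in rows, so rows that repeat a pose let the fingers close, or fill a call up. It gives the time, the measured TCP pose, the force and the opening at its end, in the units of the state.
- env.state(): the state, without advancing time (a new reading comes with each control period).
- cams.grab_frame(name): name is "scene" or "side" or "wrist"; returns the picture (480x640x3 uint8, red, green, blue); there is no depth.
- cams.calibration(name): a dict with "camera_matrix" (3x3 intrinsics, pixels), "rvec" (rotation vector, rad) and "tvec" (3), from world to camera coordinates, as OpenCV has them. Camera axes: x right, y down, z forward; pixel columns grow to the right and rows downward; lengths in mm; the calibration is good to about 2 mm. A picture is of the moment at which its call begins: read the wrist's pose just before it. calibration takes no time and is no camera call; for the wrist camera it gives the pose at the moment of the call.
- env.job_done(): hands the job in, once; it reports no verdict.
Trained networks look in the newest picture that a camera, given by its name, has taken for a name from the list of things; names that differ only in an ending like _2 or _b are one class to them, and where a whole thing is asked for, a point or a joint stands for the part that bears it (a point fixed in the world has none). Each returns a list of dicts, best first, with "confidence" (0 to 1); they miss things now and then, are a little off and sometimes report something else, mostly with a low value. They report only what shows in the picture. A call takes as long as a camera call. They do not tell look-alikes from the thing itself.
- spotter.masks_of(camera, target): "region" (480x640 bool, what is visible of it) and "extent" ([left, top, right, bottom] in pixels, round what is visible of it).
The state is a dict: "time_s": time; "qpos": joint angles; "qvel": joint speeds; "effort": joint torques, N m; "ee_pos": TCP position; "ee_rot": TCP orientation; "force": force on the tool from outside, world axes, zero at the start; "torque": the same for the moment, N m; "gripper_width": finger opening in mm.
Only numpy, scipy, OpenCV 4.12 (cv2) and the standard library are available. Lean on these libraries where they do the work, as an engineer would, in place of code of your own. Each camera call takes 0.05 s, during which the arm holds its last target.

## Working session

There is one attempt and no reset: what is moved stays moved. The work goes in short steps, Python scripts to look and compute and a tool call to move; the robot and the scene stay as the last step left them, time stands still between calls to the robot, and variables do not carry over. Pictures are saved under pics/ and viewed, and the job is handed in when it is done.

Besides the shell and the picture viewer there is one more tool, called after "Call:" as name(argument=value, ...) on one line, values as JSON. apply_moves: Moves the arm, as the interface text tells. Its arguments: {"type":"object","properties":{"plan":{"type":"array"},"squeeze":{"type":"number"}},"required":["plan"]}

```bash
mkdir -p pics; ls; python3 - <<'E'
from workcell import env,cams,spotter
import cv2
print(env.state(), env.grip_depth)
for n in ["scene","side","wrist"]:
    im=cams.grab_frame(n); cv2.imwrite(f"pics/a_{n}.png",im[:,:,::-1])
    c=cams.calibration(n); R=cv2.Rodrigues(c["rvec"])[0]; print(n,c["camera_matrix"],(-R.T@c["tvec"].reshape(3)).round(),R[2].round(2))
    for t in ["red_drum_center","green_drum_center","blue_drum_center","spindle_home"]:
        try: print(t,[(round(d["confidence"],2),d["extent"],d["region"].sum()) for d in spotter.masks_of(n,t)])
        except Exception as e: print(t,e)
E
```

```text
pics
{'time_s': 0.0, 'qpos': array([ 7.01881054e+01,  1.83533094e+01,  8.97055324e+01, -1.33794627e-03,
        7.20418744e+01, -1.14604490e+00]), 'qvel': array([ 0.1314645 ,  0.05286088, -0.13569575,  0.08005715, -0.01369156,
       -0.05719574]), 'effort': array([ 3.59157621e-04, -4.12453079e+01, -2.31972599e+01,  7.27389520e-02,
        4.58350161e-02, -1.61919270e-04]), 'ee_pos': array([183.87080517, 544.2963188 , 213.10945625]), 'ee_rot': array([-1.79899278e+02, -7.42634337e-04,  1.61334563e+02]), 'force': array([ 1.13840915, -0.47850507,  0.41546748]), 'torque': array([-0.01204761, -0.06140666,  0.03129284]), 'gripper_width': 90.88313304698237} 18.8
scene [[449.45135034   0.         313.39817855]
 [  0.         449.45135034 239.66772823]
 [  0.           0.           1.        ]] [1003. -233.  415.] [-0.72  0.45 -0.53]
red_drum_center [(0.9, [380.9, 205.1, 411.8, 247.8], np.int64(1125)), (0.61, [408.7, 198.5, 430.3, 221.9], np.int64(439))]
green_drum_center [(0.78, [315.3, 209.9, 345.7, 259.6], np.int64(1303))]
blue_drum_center [(0.66, [351.8, 248.2, 387.4, 301.6], np.int64(1683))]
spindle_home [(0.56, [107.8, 287.8, 157.8, 336.9], np.int64(1465))]
side [[509.93991822   0.         329.02931082]
 [  0.         509.93991822 241.46090258]
 [  0.           0.           1.        ]] [ 311. -585.  476.] [ 0.28  0.8  -0.54]
red_drum_center [(0.67, [246.0, 172.8, 262.2, 201.2], np.int64(427)), (0.63, [269.1, 181.9, 296.3, 214.5], np.int64(813))]
green_drum_center [(0.73, [264.2, 212.9, 293.9, 253.2], np.int64(1244))]
blue_drum_center [(0.94, [341.7, 201.0, 372.1, 247.9], np.int64(1212))]
spindle_home []
wrist [[344.32215034   0.         318.50056964]
 [  0.         344.32215034 238.56915649]
 [  0.           0.           1.        ]] [115. 568. 385.] [ 0.24 -0.08 -0.97]
red_drum_center []
green_drum_center []
blue_drum_center []
spindle_home []
```

View pics/a_scene.png

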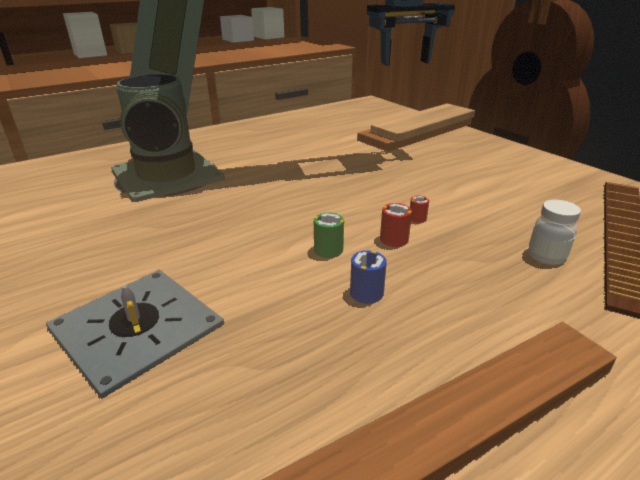

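View pics/a_side.png

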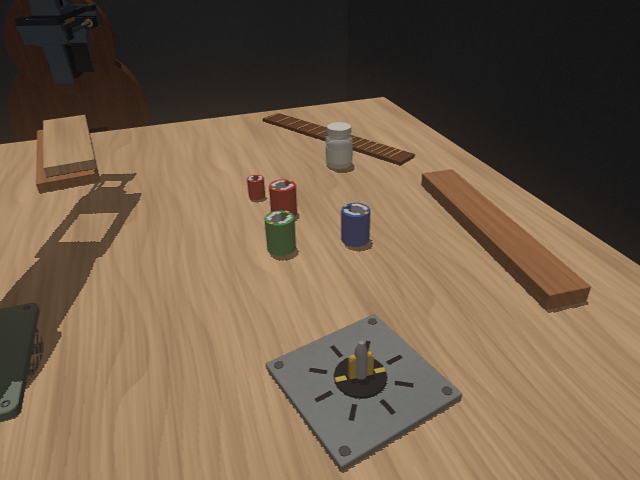

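View pics/a_wrist.png

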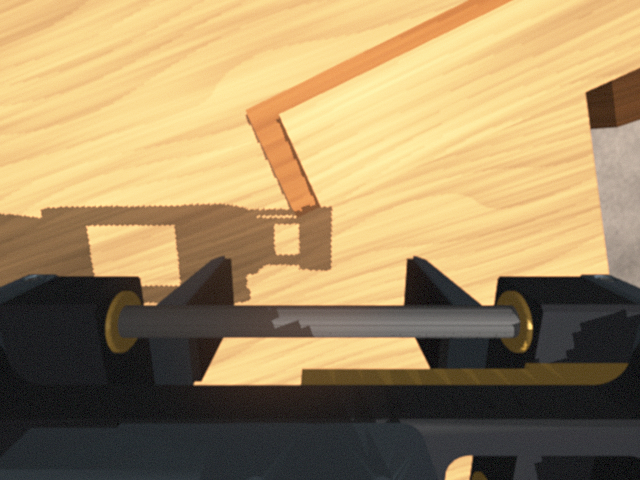

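The scene view shows the large red drum at about (396,225), the small red one at (420,209), green at (329,235), blue at (368,276) and the spindle at (133,318). Next I'll triangulate these positions and zoom in.

```bash
cat > h.py <<'E'
from workcell import env,cams,spotter
import cv2, numpy as np
def ray(c,uv):
    R=cv2.Rodrigues(np.array(c["rvec"],float))[0]; t=np.array(c["tvec"],float).reshape(3)
    d=R.T@np.linalg.inv(c["camera_matrix"])@np.array([uv[0],uv[1],1.]); return -R.T@t,d
def onz(c,uv,z):
    o,d=ray(c,uv); return o+d*(z-o[2])/d[2]
def proj(c,P):
    return cv2.projectPoints(np.array(P,float).reshape(-1,3),np.array(c["rvec"],float),np.array(c["tvec"],float),np.array(c["camera_matrix"]),None)[0].reshape(-1,2)
def ext(c,P,r,h,z0=0):
    a=np.linspace(0,2*np.pi,60); p=np.concatenate([[[P[0]+r*np.cos(x),P[1]+r*np.sin(x),z] for x in a] for z in (z0,z0+h)])
    q=proj(c,p); return np.r_[q.min(0),q.max(0)]
E
python3 - <<'E'
from h import *
from scipy.optimize import least_squares
E={"red":([380.9,205.1,411.8,247.8],[269.1,181.9,296.3,214.5]),"green":([315.3,209.9,345.7,259.6],[264.2,212.9,293.9,253.2]),"blue":([351.8,248.2,387.4,301.6],[341.7,201,372.1,247.9])}
cs=[cams.calibration("scene"),cams.calibration("side")]
for k,v in E.items():
    m=[np.array([True]*4),np.array([True]*4)]
    if k=="red": m[1][3]=False
    f=lambda p:np.concatenate([(ext(c,p,25,60)-e)[mm] for c,e,mm in zip(cs,v,m)])
    s=least_squares(f,[500,0]); print(k,s.x.round(1),s.fun.round(1),np.hypot(*s.x))
print("small", onz(cs[0],(420,210),20),onz(cs[1],(254,187),20))
print("flange",onz(cs[0],(133,320),15),onz(cs[1],(360,377),15))
for n,(x0,y0,x1,y1) in {"scene":(300,180,460,310),"side":(230,160,390,270)}.items():
    im=cams.grab_frame(n)[:,:,::-1]
    cv2.imwrite(f"pics/b_{n}.png",cv2.resize(im[y0:y1,x0:x1],None,fx=5,fy=5,interpolation=cv2.INTER_CUBIC)[:600,:800])
im=cams.grab_frame("side")[:,:,::-1]; cv2.imwrite("pics/b_sp.png",cv2.resize(im[310:470,260:465],None,fx=3.7,fy=3.7,interpolation=cv2.INTER_CUBIC))
im=cams.grab_frame("scene")[:,:,::-1]; cv2.imwrite("pics/b_sp2.png",cv2.resize(im[265:385,45:225],None,fx=4.2,fy=4.2,interpolation=cv2.INTER_CUBIC))
E
```

```text
red [511.5 242.3] [-1.9 -3.  -0.4 -0.9  0.6 -3.8  2.2] 565.9847042086749
green [474.  131.8] [-1.2  0.5 -0.9 -2.8 -0.3 -4.7  2.2  1.1] 491.94760141243216
blue [602.9 111.7] [-1.4  0.5  0.2  1.5 -0.2 -0.5 -0.8 -2.5] 613.130922592892
small [484.22663544 329.15776988  20.        ] [472.35704757 330.04423771  20.        ]
flange [ 492.62132905 -195.39914969   15.        ] [ 481.52421059 -198.28507739   15.        ]
```

View pics/b_scene.png

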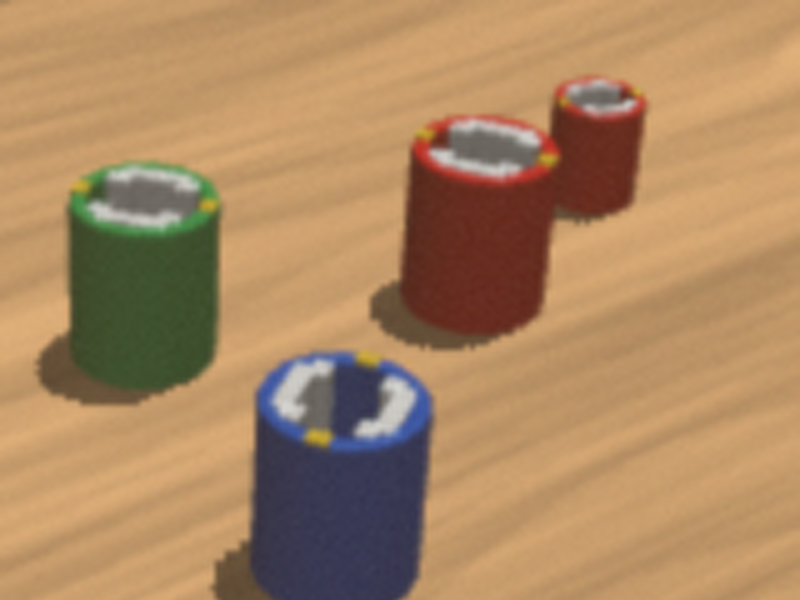

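View pics/b_sp.png

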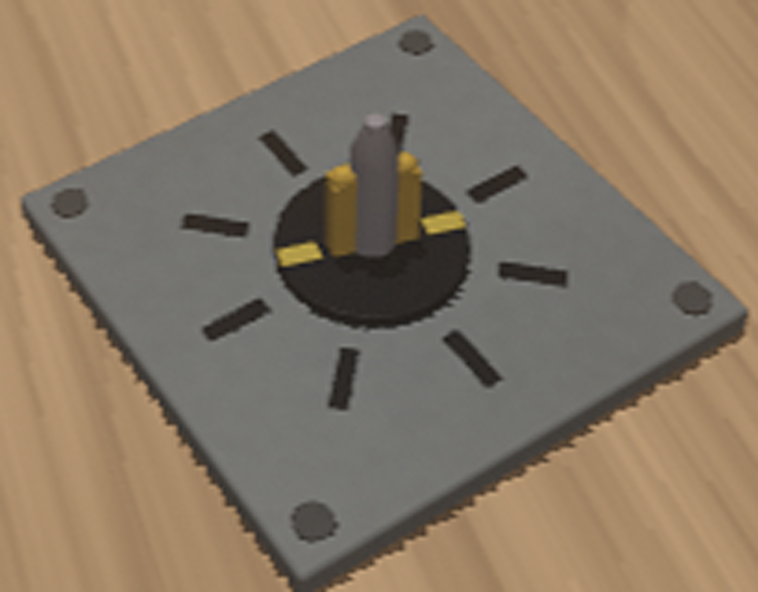

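View pics/b_sp2.png

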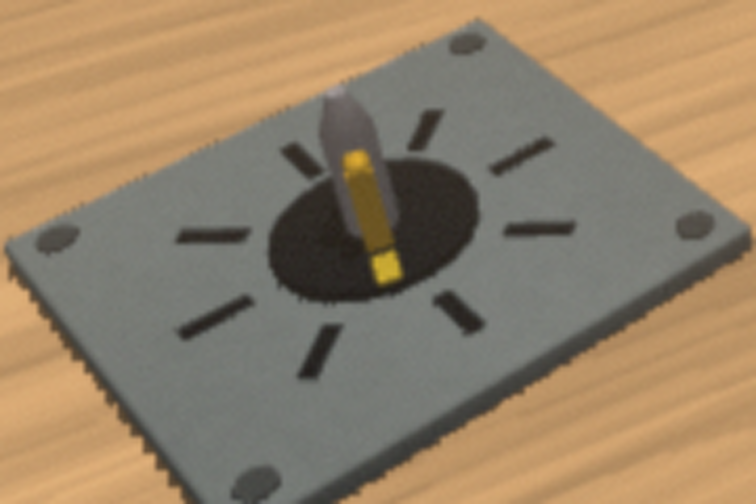

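View pics/b_side.png

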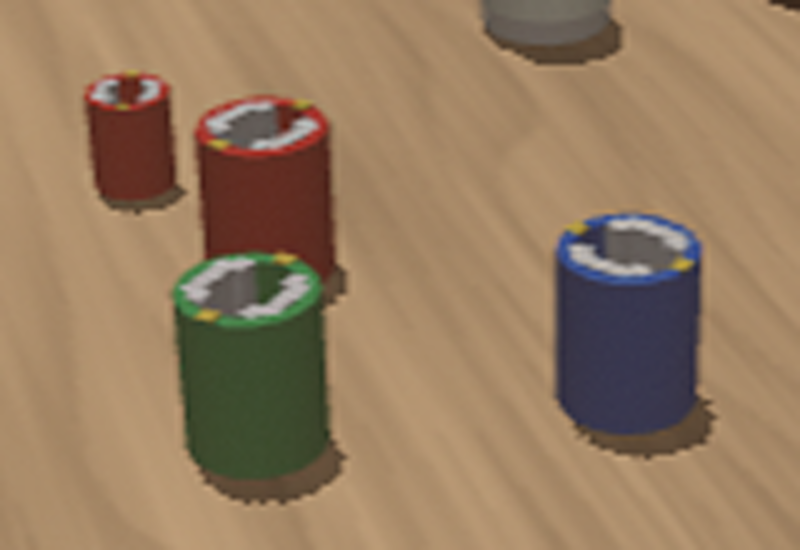

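```bash
python3 - <<'E'
from h import *
a,b=cams.calibration("scene"),cams.calibration("side")
def pr(n,c,p,q,z):
    P,Q=onz(c,p,z),onz(c,q,z); print(n,P[:2].round(1),Q[:2].round(1),"mid",((P+Q)/2)[:2].round(1),"ang",np.degrees(np.arctan2(*(Q-P)[1::-1])).round(1),np.linalg.norm(Q-P).round(1))
pr("red scene",a,(384.8,206.8),(409.8,211.8),60)
pr("red side",b,(273.6,188.8),(290.4,180.8),60)
pr("spindle side",b,(341.1,378.6),(380.3,370),15)
pr("spindle scene c->mark",a,(134,319.5),(137.1,328.6),15)
P=onz(b,(260+376/3.7,310+118/3.7),67);print("tip side",P); print("tip scene",onz(a,(45+334/4.2,265+92/4.2),67))
c=cams.calibration("wrist"); R=cv2.Rodrigues(c["rvec"])[0]; print(R, env.state()["ee_pos"])
from scipy.spatial.transform import Rotation as Ro
T=Ro.from_euler("xyz",env.state()["ee_rot"],degrees=True).as_matrix(); print(T.round(3)); cp=-R.T@c["tvec"].reshape(3)
print("cam in tool",T.T@(cp-env.state()["ee_pos"]), (R@T).round(3))
E
```

```text
red scene [495.1 231.1] [531.9 253.7] mid [513.5 242.4] ang 31.5 43.2
red side [489.8 229.8] [527.3 250.5] mid [508.5 240.2] ang 29.0 42.8
spindle side [ 459.7 -192.8] [ 508.6 -196.6] mid [ 484.1 -194.7] ang -4.4 49.0
spindle scene c->mark [ 492.3 -194. ] [ 512.5 -195.1] mid [ 502.4 -194.6] ang -3.0 20.1
tip side [ 484.05586322 -194.29632999   67.        ]
tip scene [ 489.03812752 -193.69341081   67.        ]
[[ 0.32129257  0.94697902  0.00134932]
 [ 0.91595289 -0.31112709  0.25343684]
 [ 0.24041918 -0.08019146 -0.967351  ]] [184.03321757 544.77907612 213.97813126]
[[-0.947  0.32   0.   ]
 [ 0.32   0.947  0.   ]
 [ 0.     0.    -1.   ]]
cam in tool [  72.35024665   -0.25150927 -171.07365079] [[-0.001  1.    -0.001]
 [-0.967 -0.002 -0.253]
 [-0.253  0.001  0.967]]
```

Call:
apply_moves(plan=[{"jaw": 0, "delta_pos": [-51, -23, 4], "spin": 0}, {"jaw": 0, "delta_pos": [-102, -46, 8], "spin": 0}, {"jaw": 0, "delta_pos": [-160, -72, 13], "spin": 0}, {"jaw": 0, "delta_pos": [-215, -97, 18], "spin": 0}, {"jaw": 0, "delta_pos": [-270, -121, 22], "spin": 0}, {"jaw": 0, "delta_pos": [-325, -146, 27], "spin": 0}, {"jaw": 0, "delta_pos": [-375, -169, 31], "spin": 0}, {"jaw": 0, "delta_pos": [-407, -183, 34], "spin": 0}], squeeze=25)

```text
time_s: 1.95
ee_pos: [512.7, 239.1, 179.8]
ee_rot: [180.0, 0.0, 161.2]
force: [0.2, 0.9, 0.9]
gripper_width: 91.2
```

```bash
python3 - <<'E'
from h import *
s=env.state();print(s["time_s"],s["ee_pos"],s["ee_rot"],s["force"])
c=cams.calibration("wrist");np.save("c1.npy",c,allow_pickle=True)
im=cams.grab_frame("wrist"); cv2.imwrite("pics/c_w.png",im[:,:,::-1]); print([(d["confidence"],d["extent"]) for d in spotter.masks_of("wrist","red_drum_center")])
E
```

```text
1.95 [512.71285839 239.14527664 179.81489555] [1.79993228e+02 2.08460389e-02 1.61217982e+02] [0.15519822 0.89142551 0.9072101 ]
[(0.76, [380.8, 140.4, 424.9, 178.1]), (0.57, [296.7, 190.3, 355.2, 255.1])]
```

View pics/c_w.png

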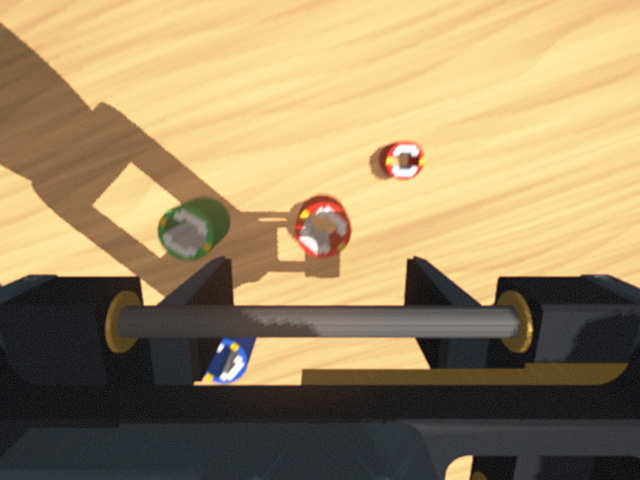

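Wrist view: the red drum's top is centred near (323,228), between the open fingers. I'll zoom in to read the marks.

```bash
python3 - <<'E'
import cv2
im=cv2.imread("pics/c_w.png")[180:270,270:380]; cv2.imwrite("pics/c_z.png",cv2.resize(im,None,fx=6.5,fy=6.5,interpolation=cv2.INTER_CUBIC))
E
```

```text
(no output)
```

View pics/c_z.png

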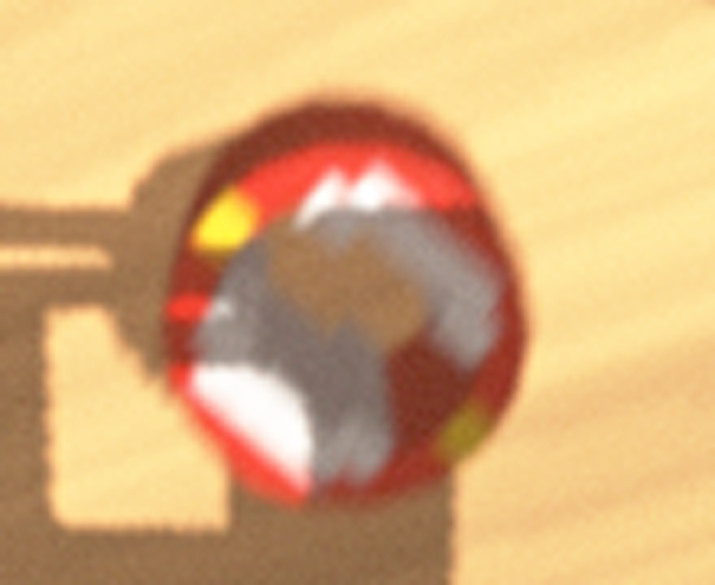

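```bash
python3 - <<'E'
from h import *
c=cams.calibration("wrist")
P,Q=onz(c,(304.6,213.8),60),onz(c,(341.5,246.2),60); M=(P+Q)/2;print(P,Q,M,np.linalg.norm(P-Q),np.degrees(np.arctan2(*(Q-P)[1::-1])))
s=env.state();y=np.radians(s["ee_rot"][2]);X=np.array([np.cos(y),np.sin(y)]);Y=np.array([np.sin(y),-np.cos(y)])
d=(M-s["ee_pos"])[:2];print(X@d,Y@d)
E
```

```text
[492.3290242  233.29239352  60.        ] [530.04289803 254.24621909  60.        ] [511.18596112 243.76930631  60.        ] 43.143934519199114 29.056546791568643
3.6622471270782246 4.103037311787762
```

Call:
apply_moves(plan=[{"jaw": 0, "delta_pos": [3, 3, 30], "spin": 0}, {"jaw": 0, "delta_pos": [3, 3, 65], "spin": 0}, {"jaw": 0, "delta_pos": [3, 3, 100], "spin": 0}, {"jaw": 0, "delta_pos": [3, 3, 130], "spin": 0}, {"jaw": 0, "delta_pos": [3, 3, 145], "spin": 0}, {"jaw": 0, "delta_pos": [3, 3, 150], "spin": 0}, {"jaw": 0, "delta_pos": [3, 3, 150], "spin": 0}, {"jaw": 0.3, "delta_pos": [3, 3, 150], "spin": 0}], squeeze=25)

```text
time_s: 3.05
ee_pos: [512.2, 242.8, 30.6]
ee_rot: [179.9, 0.1, 161.1]
force: [-0.5, 1.0, 0.2]
gripper_width: 84.4
```

Call:
apply_moves(plan=[{"jaw": 0.4, "delta_pos": [0, 0, 0], "spin": 0}, {"jaw": 0.5, "delta_pos": [0, 0, 0], "spin": 0}, {"jaw": 0.6, "delta_pos": [0, 0, 0], "spin": 0}, {"jaw": 0.7, "delta_pos": [0, 0, 0], "spin": 0}, {"jaw": 0.8, "delta_pos": [0, 0, 0], "spin": 0}, {"jaw": 1, "delta_pos": [0, 0, 0], "spin": 0}, {"jaw": 1, "delta_pos": [0, 0, 0], "spin": 0}, {"jaw": 1, "delta_pos": [0, 0, 0], "spin": 0}], squeeze=25)

```text
time_s: 4.05
ee_pos: [512.4, 243.0, 30.7]
ee_rot: [179.9, 0.1, 161.1]
force: [0.1, 0.9, 2.4]
gripper_width: 49.1
```

Call:
apply_moves(plan=[{"jaw": 1, "delta_pos": [0, 0, -20], "spin": 0}, {"jaw": 1, "delta_pos": [0, 0, -55], "spin": 0}, {"jaw": 1, "delta_pos": [0, 0, -90], "spin": 0}, {"jaw": 1, "delta_pos": [0, 0, -120], "spin": 0}, {"jaw": 1, "delta_pos": [-5, -20, -130], "spin": 0}, {"jaw": 1, "delta_pos": [-15, -55, -130], "spin": 0}, {"jaw": 1, "delta_pos": [-25, -90, -130], "spin": 0}, {"jaw": 1, "delta_pos": [-30, -108, -130], "spin": 0}])

```text
time_s: 5.05
ee_pos: [503.8, 128.4, 159.3]
ee_rot: [-179.9, -0.0, 161.0]
force: [0.2, -0.6, -2.7]
gripper_width: 49.0
```

```bash
python3 - <<'E'
from h import *
s=env.state();print(s["time_s"],s["ee_pos"],s["ee_rot"],s["force"],s["gripper_width"])
c=cams.calibration("wrist")
im=cams.grab_frame("wrist"); cv2.imwrite("pics/d_w.png",im[:,:,::-1])
im=cams.grab_frame("side"); cv2.imwrite("pics/d_s.png",im[:,:,::-1])
E
```

```text
5.05 [503.829583   128.35710359 159.26337461] [-1.79947043e+02 -1.05342380e-02  1.60987981e+02] [ 0.22834846 -0.59536344 -2.74293653] 48.99309553804978
```

View pics/d_w.png

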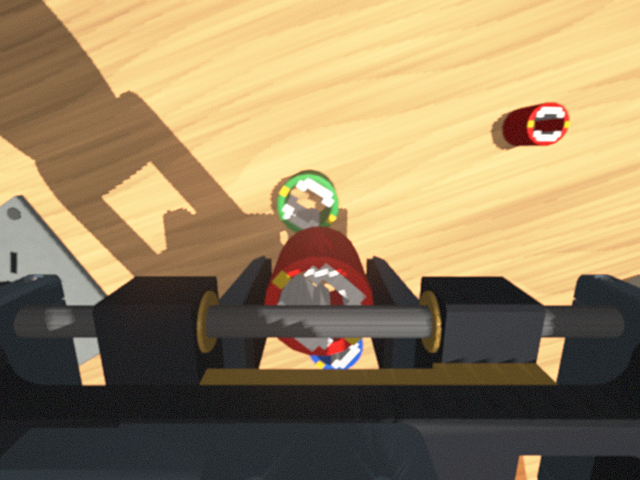

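View pics/d_s.png

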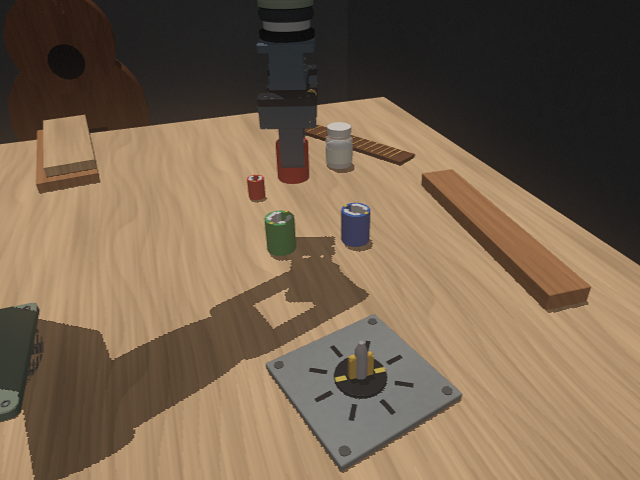

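Call:
apply_moves(plan=[{"jaw": 1, "delta_pos": [-15, -35, 0], "spin": 0.05}, {"jaw": 1, "delta_pos": [-37, -85, 0], "spin": 0.15}, {"jaw": 1, "delta_pos": [-60, -138, 0], "spin": 0.25}, {"jaw": 1, "delta_pos": [-83, -190, 0], "spin": 0.35}, {"jaw": 1, "delta_pos": [-106, -243, 0], "spin": 0.45}, {"jaw": 1, "delta_pos": [-128, -293, 0], "spin": 0.53}, {"jaw": 1, "delta_pos": [-146, -335, 0], "spin": 0.58}, {"jaw": 1, "delta_pos": [-155, -355, 0], "spin": 0.585}])

```text
time_s: 6.15
ee_pos: [535.4, -258.9, 159.1]
ee_rot: [180.0, 0.0, 127.3]
force: [0.3, 0.4, -2.9]
gripper_width: 49.3
```

```bash
python3 - <<'E'
from h import *
s=env.state();print(s["time_s"],s["ee_pos"],s["ee_rot"],s["force"],s["gripper_width"])
im=cams.grab_frame("wrist"); cv2.imwrite("pics/e_w.png",im[:,:,::-1])
cv2.imwrite("pics/e_z1.png",cv2.resize(im[60:260,220:440,::-1],None,fx=3,fy=3,interpolation=cv2.INTER_CUBIC))
cv2.imwrite("pics/e_z2.png",cv2.resize(im[220:370,240:400,::-1],None,fx=4,fy=4,interpolation=cv2.INTER_CUBIC))
E
```

```text
6.15 [ 535.38783254 -258.86567227  159.1429019 ] [1.79975910e+02 1.20582502e-03 1.27324966e+02] [ 0.31179335  0.4344114  -2.89821537] 49.294728093410924
```

View pics/e_w.png

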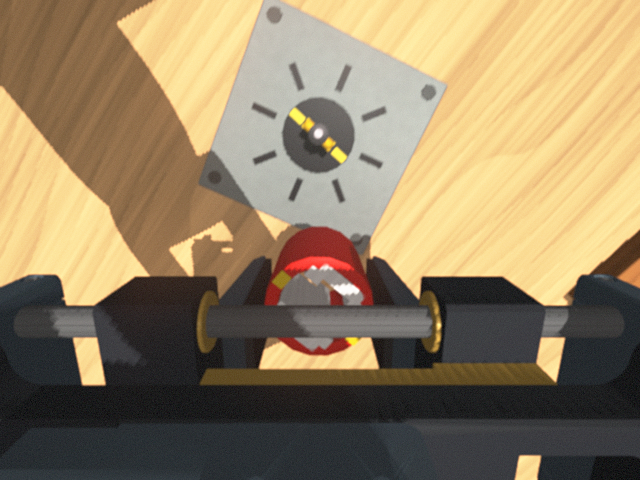

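View pics/e_z1.png

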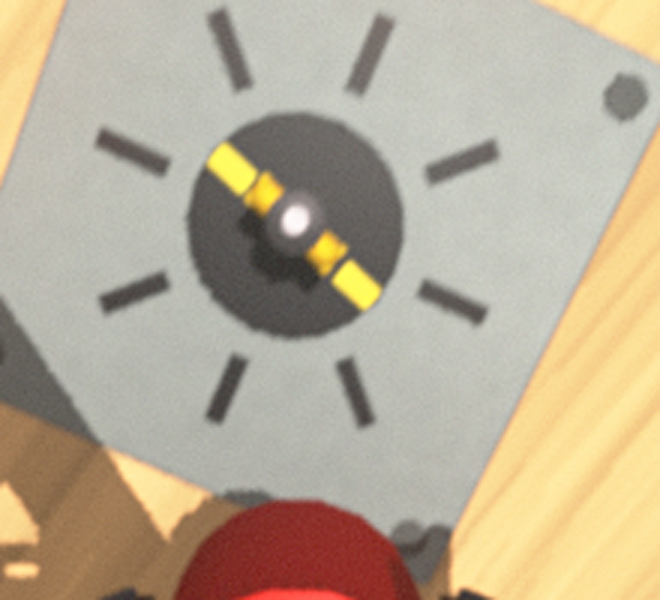

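View pics/e_z2.png

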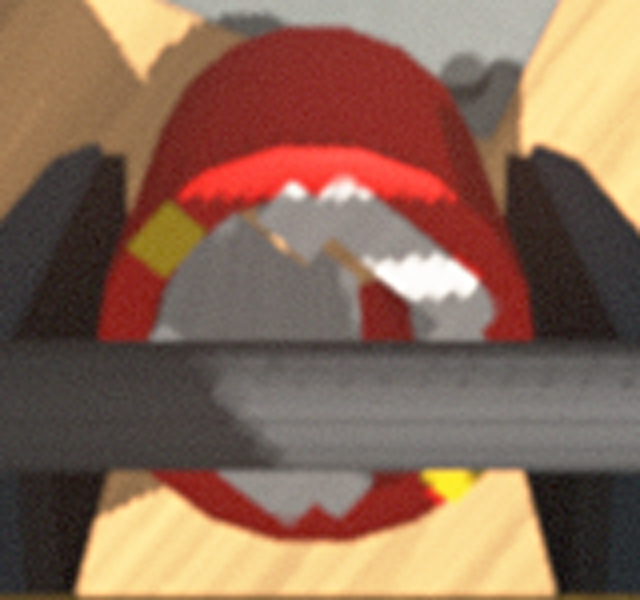

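```bash
python3 - <<'E'
from h import *
from scipy.optimize import least_squares
c=cams.calibration("wrist"); s=env.state()
y=np.radians(s["ee_rot"][2]);X=np.array([np.cos(y),np.sin(y)]);Y=np.array([np.sin(y),-np.cos(y)])
P,Q=[onz(c,p,15) for p in((297,116),(339,155.3))];M=(P+Q)/2
F=onz(c,(318.7,135),15); print("spindle",M,F,np.linalg.norm(P-Q),"ang",np.degrees(np.arctan2(*(Q-P)[1::-1])))
print("tip",onz(c,(220+295/3,60+219/3),67))
zt=s["ee_pos"][2]+29.3
# circle fit of top rim
a=np.linspace(0,2*np.pi,400)
def rim(p): return proj(c,[[p[0]+25*np.cos(t),p[1]+25*np.sin(t),zt] for t in a])
def f(p):
    q=rim(p); return [q[:,0].min()-266,q[:,0].max()-372.3,q[:,1].min()-256.8,q[:,1].max()-355]
r=least_squares(f,s["ee_pos"][:2]); print("drum",r.x,r.fun, "in tool",X@(r.x-s["ee_pos"][:2]),Y@(r.x-s["ee_pos"][:2]))
p1,p2=[onz(c,p,zt) for p in((282,280),(353.2,340))]
for p in(p1,p2): v=p[:2]-r.x; print("mark",np.degrees(np.arctan2(v[1],v[0])),np.hypot(*v))
print((p1+p2)[:2]/2,np.degrees(np.arctan2(*(p2-p1)[1::-1])))
d=M[:2]-r.x; print("shift tool",X@d,Y@d, "from tcp",X@(M[:2]-s["ee_pos"][:2]),Y@(M[:2]-s["ee_pos"][:2]))
E
```

```text
spindle [ 485.11382991 -195.64491788   15.        ] [ 484.927565   -194.81043243   15.        ] 49.49236122486369 ang -4.645603550173052
tip [ 484.9214889  -195.29244557   67.        ]
drum [ 533.78201873 -258.84877434] [-2.53236102  2.53247766 -1.63677677  2.17826604] in tool 2.7047109390589035 -0.38786226099870263
mark 177.52196403787607 21.229611606538693
mark -8.240148933961391 22.415112971748222
[ 534.26898932 -259.99612294] -5.4374152208110615
shift tool 79.76957023549207 -0.3684289568666498 from tcp 82.47428117455097 -0.7562912178653537
```

Spindle is about (485.0,-195.3) with its axis at −4.6°. The drum's slots are at about −5°, so the angles already match. Next I'll move over the tip and check.

Call:
apply_moves(plan=[{"jaw": 1, "delta_pos": [20, 0, 0], "spin": 0}, {"jaw": 1, "delta_pos": [45, 0, 0], "spin": 0}, {"jaw": 1, "delta_pos": [65, -0.5, 0], "spin": 0}, {"jaw": 1, "delta_pos": [77, -0.5, 5], "spin": 0}, {"jaw": 1, "delta_pos": [81, -0.5, 20], "spin": 0}, {"jaw": 1, "delta_pos": [81, -0.5, 38], "spin": 0}, {"jaw": 1, "delta_pos": [81, -0.5, 47], "spin": 0}, {"jaw": 1, "delta_pos": [81, -0.5, 47], "spin": 0}])

```text
time_s: 7.2
ee_pos: [486.1, -196.3, 111.3]
ee_rot: [-179.9, 0.0, 127.4]
force: [0.3, -0.5, -3.0]
gripper_width: 49.2
```

```bash
python3 - <<'E'
from h import *
s=env.state();print(s["time_s"],s["ee_pos"],s["ee_rot"],s["force"],s["gripper_width"])
im=cams.grab_frame("side"); cv2.imwrite("pics/f_s.png",cv2.resize(im[260:420,280:440,::-1],None,fx=3.7,fy=3.7,interpolation=cv2.INTER_CUBIC))
im=cams.grab_frame("scene"); cv2.imwrite("pics/f_c.png",cv2.resize(im[220:370,50:210,::-1],None,fx=3.7,fy=3.7,interpolation=cv2.INTER_CUBIC))
im=cams.grab_frame("wrist"); cv2.imwrite("pics/f_w.png",cv2.resize(im[220:370,240:400,::-1],None,fx=4,fy=4,interpolation=cv2.INTER_CUBIC))
E
```

```text
7.2 [ 486.07250927 -196.30231334  111.31073108] [-1.79931696e+02  4.77786830e-02  1.27353071e+02] [ 0.26506248 -0.49714123 -3.04488451] 49.21758684701964
```

View pics/f_s.png

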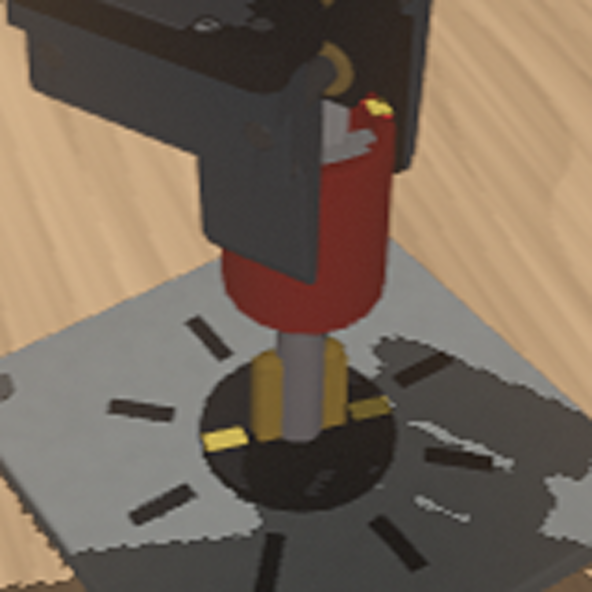

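View pics/f_c.png

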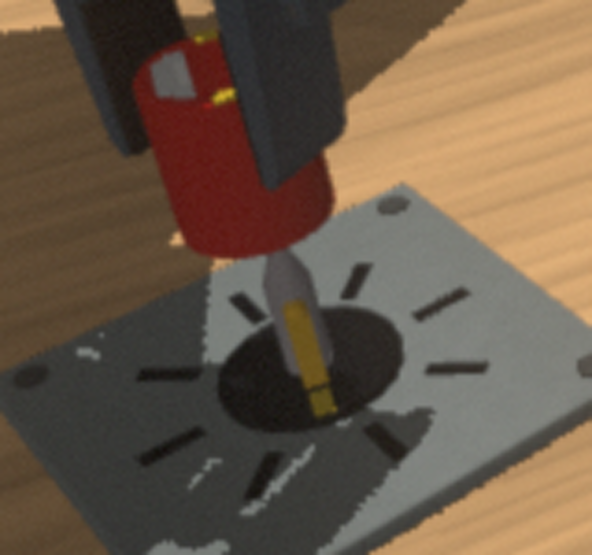

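View pics/f_w.png

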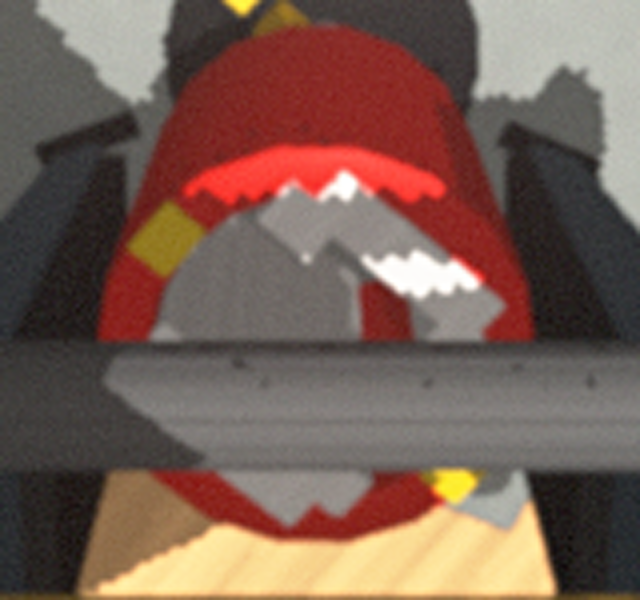

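```bash
python3 - <<'E'
from h import *
for n,(x0,y0),f,sp in (("side",(280,260),"f_s",(484.1,-194.7)),("scene",(50,220),"f_c",(490.5,-194))):
    c=cams.calibration(n); im=cv2.imread(f"pics/{f}.png"); a=np.linspace(0,2*np.pi,100)
    for z,r,col in ((80.6,25,(255,255,0)),(140.6,25,(255,255,0)),(15,32,(0,255,0)),(15,8,(0,255,0)),(49,8,(255,0,255))):
        q=(proj(c,[[sp[0]+r*np.cos(t),sp[1]+r*np.sin(t),z] for t in a])-[x0,y0]+.5)*3.7
        cv2.polylines(im,[q.round().astype(int)],True,col,1)
    cv2.imwrite(f"pics/{f}o.png",im)
E
```

```text
(no output)
```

View pics/f_so.png

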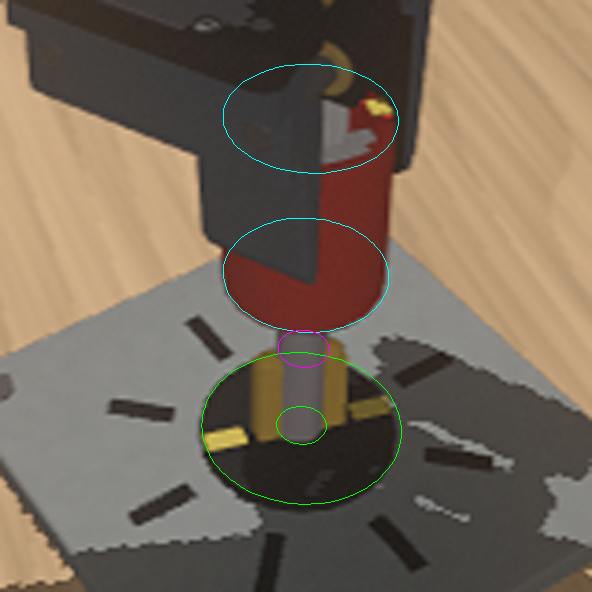

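View pics/f_co.png

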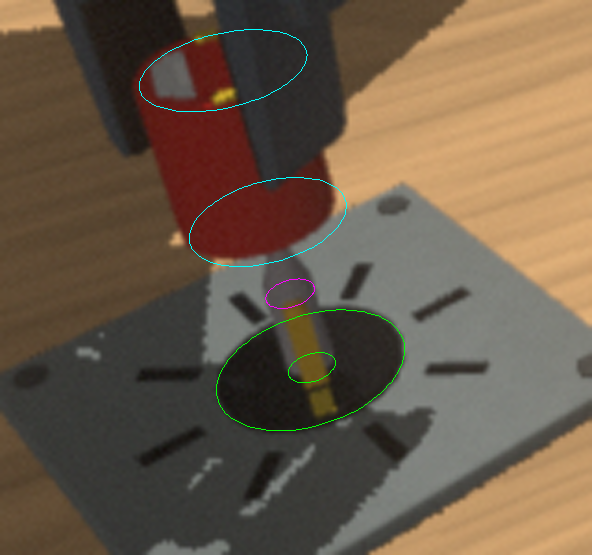

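Call:
apply_moves(plan=[{"jaw": 1, "delta_pos": [1.5, 0.7, 0], "spin": 0}, {"jaw": 1, "delta_pos": [1.5, 0.7, 4], "spin": 0}, {"jaw": 1, "delta_pos": [1.5, 0.7, 8], "spin": 0}, {"jaw": 1, "delta_pos": [1.5, 0.7, 12], "spin": 0}, {"jaw": 1, "delta_pos": [1.5, 0.7, 16], "spin": 0}, {"jaw": 1, "delta_pos": [1.5, 0.7, 20], "spin": 0}, {"jaw": 1, "delta_pos": [1.5, 0.7, 24], "spin": 0}, {"jaw": 1, "delta_pos": [1.5, 0.7, 26], "spin": 0}])

```text
time_s: 8.35
ee_pos: [486.4, -195.3, 86.2]
ee_rot: [-180.0, 0.2, 127.3]
force: [0.8, -0.2, -3.4]
gripper_width: 49.2
```

```bash
python3 - <<'E'
from h import *
s=env.state();print(s["time_s"],s["ee_pos"],s["ee_rot"],s["force"],s["torque"],s["gripper_width"])
im=cams.grab_frame("side"); a=cv2.resize(im[290:400,310:420,::-1],None,fx=3.6,fy=3.6,interpolation=cv2.INTER_CUBIC)
im=cams.grab_frame("scene"); b=cv2.resize(im[250:360,80:190,::-1],None,fx=3.6,fy=3.6,interpolation=cv2.INTER_CUBIC)
cv2.imwrite("pics/g.png",np.hstack([a,b]))
im=cams.grab_frame("wrist"); cv2.imwrite("pics/g_w.png",im[:,:,::-1])
E
```

```text
8.35 [ 486.43167455 -195.32883012   86.21408408] [-1.79993792e+02  1.72273439e-01  1.27335650e+02] [ 0.84085117 -0.19704032 -3.40743013] [-0.08145372  0.06338876  0.0215165 ] 49.16427369076323
```

View pics/g.png

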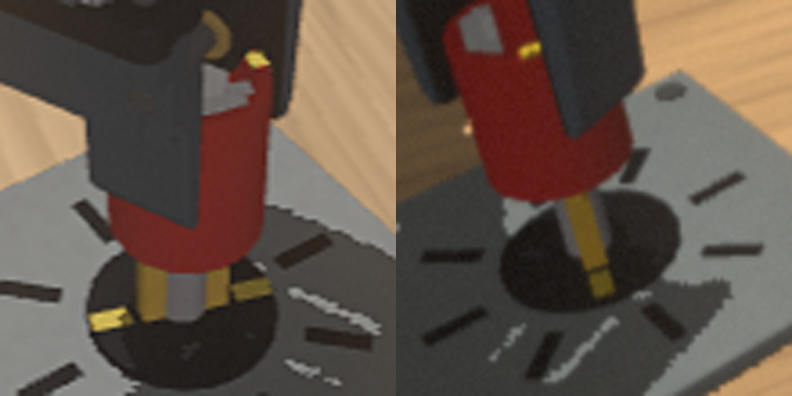

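View pics/g_w.png

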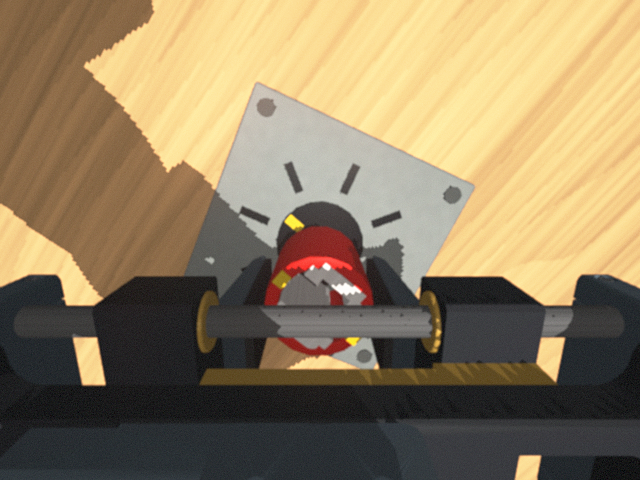

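Call:
apply_moves(plan=[{"jaw": 1, "delta_pos": [0, 0, 2], "spin": 0}, {"jaw": 1, "delta_pos": [0, 0, 4], "spin": 0}, {"jaw": 1, "delta_pos": [0, 0, 6], "spin": 0}, {"jaw": 1, "delta_pos": [0, 0, 8], "spin": 0}, {"jaw": 1, "delta_pos": [0, 0, 10], "spin": 0}, {"jaw": 1, "delta_pos": [0, 0, 12], "spin": 0}, {"jaw": 1, "delta_pos": [0, 0, 14], "spin": 0}, {"jaw": 1, "delta_pos": [0, 0, 16], "spin": 0}])

```text
time_s: 9.5
ee_pos: [486.6, -195.4, 70.3]
ee_rot: [180.0, 0.2, 127.3]
force: [-0.2, 0.3, -2.5]
gripper_width: 49.3
```

Call:
apply_moves(plan=[{"jaw": 1, "delta_pos": [0, 0, 3], "spin": 0}, {"jaw": 1, "delta_pos": [0, 0, 7], "spin": 0}, {"jaw": 1, "delta_pos": [0, 0, 11], "spin": 0}, {"jaw": 1, "delta_pos": [0, 0, 15], "spin": 0}, {"jaw": 1, "delta_pos": [0, 0, 19], "spin": 0}, {"jaw": 1, "delta_pos": [0, 0, 22], "spin": 0}, {"jaw": 1, "delta_pos": [0, 0, 24], "spin": 0}, {"jaw": 1, "delta_pos": [0, 0, 24.5], "spin": 0}])

```text
time_s: 10.5
ee_pos: [486.6, -195.5, 45.8]
ee_rot: [-180.0, 0.2, 127.3]
force: [-0.5, -0.9, -1.6]
gripper_width: 49.3
```

```bash
python3 - <<'E'
from h import *
s=env.state();print(s["time_s"],s["ee_pos"],s["ee_rot"],s["force"],s["torque"],s["gripper_width"])
im=cams.grab_frame("side"); a=cv2.resize(im[290:400,310:420,::-1],None,fx=3.6,fy=3.6,interpolation=cv2.INTER_CUBIC)
im=cams.grab_frame("scene"); b=cv2.resize(im[250:360,80:190,::-1],None,fx=3.6,fy=3.6,interpolation=cv2.INTER_CUBIC)
cv2.imwrite("pics/i.png",np.hstack([a,b]))
E
```

```text
10.5 [ 486.58702806 -195.49134263   45.7530214 ] [-179.99981763    0.18146353  127.33154493] [-0.48952569 -0.86284385 -1.63280587] [-0.08330995  0.08437503  0.06438769] 49.323462225828884
```

View pics/i.png

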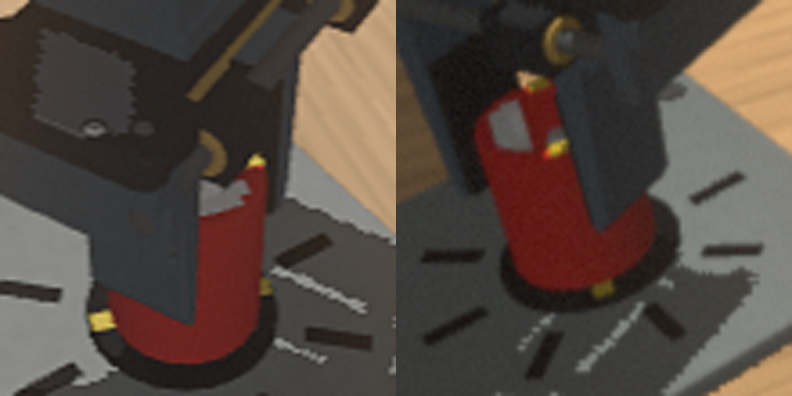

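The drum is seated on the flange, with the flange marks in line with the rim marks. I'll press slightly, then release and go straight up.

Call:
apply_moves(plan=[{"jaw": 1, "delta_pos": [0, 0, 0.7], "spin": 0}, {"jaw": 1, "delta_pos": [0, 0, 0.7], "spin": 0}, {"jaw": 0.4, "delta_pos": [0, 0, 0.5], "spin": 0}, {"jaw": 0.3, "delta_pos": [0, 0, 0], "spin": 0}, {"jaw": 0.15, "delta_pos": [0, 0, 0], "spin": 0}, {"jaw": 0, "delta_pos": [0, 0, 0], "spin": 0}, {"jaw": 0, "delta_pos": [0, 0, 0], "spin": 0}, {"jaw": 0, "delta_pos": [0, 0, 0], "spin": 0}])

```text
time_s: 11.6
ee_pos: [486.7, -195.5, 45.9]
ee_rot: [180.0, 0.2, 127.3]
force: [0.4, 0.5, -0.9]
gripper_width: 90.9
```

Call:
apply_moves(plan=[{"jaw": 0, "delta_pos": [0, 0, -5], "spin": 0}, {"jaw": 0, "delta_pos": [0, 0, -20], "spin": 0}, {"jaw": 0, "delta_pos": [0, 0, -40], "spin": 0}, {"jaw": 0, "delta_pos": [0, 0, -65], "spin": 0}, {"jaw": 0, "delta_pos": [0, 0, -95], "spin": 0}, {"jaw": 0, "delta_pos": [0, 0, -120], "spin": 0}, {"jaw": 0, "delta_pos": [0, 0, -130], "spin": 0}, {"jaw": 0, "delta_pos": [0, 0, -130], "spin": 0}])

```text
time_s: 12.6
ee_pos: [486.6, -195.2, 176.6]
ee_rot: [179.9, 0.3, 127.3]
force: [-1.1, 0.4, 0.5]
gripper_width: 91.1
```

```bash
python3 - <<'E'
from h import *
s=env.state();print(s["time_s"],s["ee_pos"],s["force"],s["gripper_width"],abs(s["qvel"]).max())
ims={}
for n,(x,y) in {"side":(310,290),"scene":(80,250)}.items():
    im=cams.grab_frame(n); cv2.imwrite(f"pics/j_{n}.png",im[:,:,::-1]); ims[n]=cv2.resize(im[y:y+110,x:x+110,::-1],None,fx=3.6,fy=3.6,interpolation=cv2.INTER_CUBIC)
    for t in ("green_drum_center","blue_drum_center"): print(n,t,[(d["confidence"],d["extent"]) for d in spotter.masks_of(n,t)][:1])
cv2.imwrite("pics/j.png",np.hstack(list(ims.values())))
im=cams.grab_frame("wrist"); cv2.imwrite("pics/j_w.png",im[:,:,::-1])
c=cams.calibration("wrist")
E
```

```text
12.6 [ 486.63165798 -195.24596245  176.59021121] [-1.07155569  0.35649614  0.46478155] 91.0625504177296 1.8117178464444623
side green_drum_center [(0.96, [265.8, 212.6, 292.5, 254.7])]
side blue_drum_center [(0.37, [363.9, 234.9, 373.0, 246.6])]
scene green_drum_center [(0.62, [315.5, 211.2, 347.8, 258.4])]
scene blue_drum_center [(0.86, [349.3, 249.6, 386.1, 305.2])]
```

View pics/j.png

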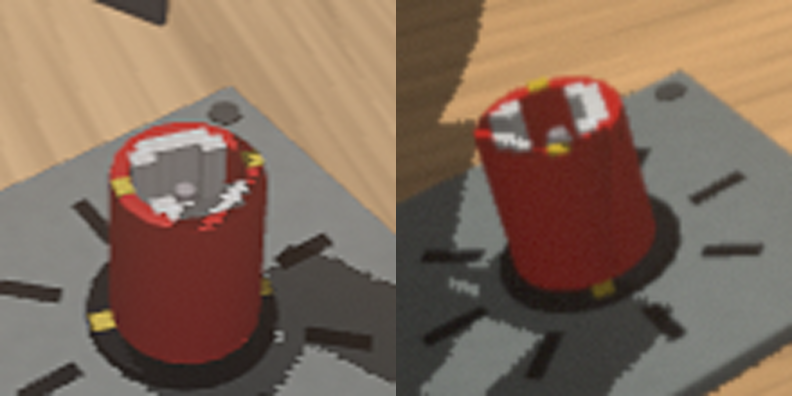

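View pics/j_w.png

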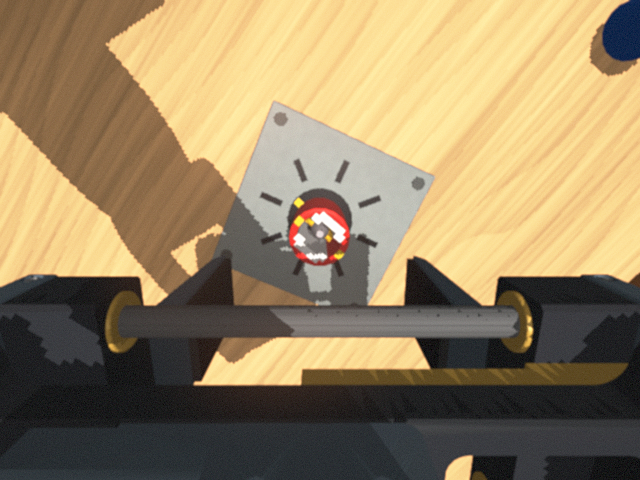

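The side and scene views show the drum seated upright on the flange, with its yellow rim marks in line with the flange marks. The spindle tip shows inside the bore, and green and blue are unmoved. I'm handing the job in.

```bash
python3 -c "
from workcell import env
print(env.job_done())"
```

```text
the job is handed in; nothing more can be done
None
```

The larger red drum is on the spindle, and I handed the job in at about 13 s of the 40 s allowed; no verdict was reported. I gripped it, turned it about 34° so its slots lined up with the keys, and slid it down to the flange while still holding it. I then opened the fingers and went straight up.

**Last checks:**
- **Seating:** the pictures after release show the drum upright and seated on the flange, its rim marks in line with the flange marks and the spindle tip inside the bore. The tool height at the end of the slide (45.8 mm, expected 45.7 mm) also fits a fully seated drum.
- **Forces:** they stayed within about 4 N at every reading, and the gripper is clear of everything.
- **Other drums:** the green and blue drums show no visible movement. The blue drum was detected poorly in the last side picture (confidence 0.37, only part of it found), but well in the scene picture at its old place.

**One disagreement:** before the slide, the scene camera put the spindle about 5 mm further out in x than the side and wrist cameras did. I went by the wrist camera, and the drum slid over the keys without resistance.

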